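Ready the toy ramp

TASK

Get the car track ready: first put the two broken road barriers (the snapped-off short one and the one with half its wall missing) into the open tin, leaving the three whole ones where they stand. Then push the ramp's sliding leg in until its pointer is at the mark on the base, and with the leg held there squeeze its cam lever fully closed against the leg. Finish still holding the leg at the mark with the lever closed, do not let go, and leave the car, truck and tin lid alone.

Things in the scene. Friction and masses are not known exactly. Their poses are not given: they have to be found in the camera images.
- stub_mid (a point): Snapped-off short barrier: same section as the whole ones (foot 26 mm wide and 8 mm high, wall 12 mm thick, 42 mm tall, standing upright) but only 34 mm long. The point is its middle, 21 mm above its underside; x along the wall, z up.
- stub: The same snapped-off barrier; origin at the centre of its underside.
- chip_mid (a point): Chipped barrier: whole foot 64 x 26 x 8 mm, but its wall (12 mm thick, top 42 mm above the underside) is left only on one half, 30 mm long; the other half is bare foot. The point is the middle of the remaining wall, 21 mm above the underside; x along the wall, the bare foot lies on the +x side.
- chip: The same chipped barrier; origin at the centre of its foot's underside (17 mm along +x from the wall's middle).
- good1_mid (a point): Whole orange plastic toy road barrier, upright: foot 64 x 26 x 8 mm, wall 64 mm long, 12 mm thick, top 42 mm above its underside. The point is its middle, 21 mm up; x along the wall, z up. It stays. All five barriers weigh about 30 g and stand in two rows on a 3 mm card mat, any of them in any place, turned by up to 20 degrees.
- good2_mid (a point): Another whole barrier, as good1.
- good3_mid (a point): Another whole barrier, as good1.
- tin_in (a point): Centre of the inner floor (3 mm above the shelf) of the open round stainless steel tin: outer diameter 140 mm, wall 3 mm, rim 55 mm above the shelf, 0.4 kg, loose. Its screw-top lid lies apart, beyond it.
- ramp: Wooden toy car ramp, fixed to the shelf. Origin on the shelf surface under the leg's centre line; x points along the base away from the deck's hinge, y across, z up. White-painted base board 420 x 130 mm (from -346 to +74 mm along x), its top 12 mm above the shelf. An 88 mm wide deck is hinged at the -x end and propped by a wire strut on the sliding leg.
- deck: The ramp's deck, 165 mm long; origin on its hinge, x up the slope. It rises as the leg goes towards -x. Its free end stays at least 120 mm (along the ramp's x) from leg_grip and below 160 mm height.
- leg: Sliding wooden leg (with lever and strut); ramp's axes, origin at the strut's foot, 30 mm above the shelf. Slides along the ramp's x only: from fully out (start) up to 55 mm towards -x. Whenever not held, the deck's weight pushes it out again with about 1 to 2 N; the cam alone does not hold it. Head: block 26 mm wide (y), 14 to 56 mm above the shelf, from 10 to 95 mm along x of the origin.
- lug_face (a point): Middle of the +x face of a wooden lug on the -y side of the leg's head (27 mm from the head's centre line to lug centre, reaching from 13 to 39 mm; 12 mm thick; 20 to 52 mm above the shelf). A finger standing on its +x side, beside the head, can push the leg towards -x by it without touching the lever. Ramp's axes.
- leg_grip (a point): Point on the head's centre line where a hand squeezes head and lever together, across y: 10 mm along +x from lug_face, 36 mm above the shelf, ramp's axes. Head and closed lever span from 13 mm on its -y side to 22 mm on its +y side; with the lever open, up to 50 mm on the +y side at the lever's free end.
- lever (a joint): Aluminium cam lever at the +y side of the head: paddle 64 mm long, 8 mm thick, 21 to 51 mm above the shelf; upright hinge 32 mm along -x from leg_grip, free end towards +x. Value in rad: 0 = open by 0.42 rad, 0.42 = closed, flat along the leg. Starts at 0 to 0.06. Friction keeps it where left; closing it at leg_grip takes 10 to 12 N towards -y, so a light grip (5 N) leaves it open.
- leg_pointer (a point): Tip of the dark pointer on the -y side of the leg's head, near its outer end, just above the base board. It moves with the leg (fixed 38 mm along x from leg_grip).
- mark: The length mark: a dark line across the base board's -y edge (3 x 30 mm, with a short cross bar, 2 mm high, look only). Same axes as the ramp. The leg is at the mark when the pointer has the same x as this origin along the ramp. Its place along the ramp varies; the leg must go about 13 to 37 mm towards -x.
- tin_lid_top (a point): Middle of the tin's steel lid (146 mm across, 18 mm high), lying loose; leave it.
- car: Red die-cast rally car, 76 x 34 x 31 mm; leave it. Origin at the centre of its underside.
- truck: White plastic garbage truck, 125 x 50 x 72 mm; leave it. Origin at the centre of its underside.
There are look-alikes about, which are no part of the job. What is shaped like the chip but blue or yellow is not meant.

How it is judged:
By the outcome, as a careful person would: the job done as asked, in the order asked, and still so for the second after the job is handed in, while the arm keeps its last pose, push and grip.
It also fails if it takes over 62 s, if anything falls off the work surface, if the arm or the gripper's body presses on something with over 40 N, if the wrist force passes 120 N, or if a joint passes its speed limit or range.

ROBOT

A 7-joint arm with a two-finger parallel gripper is mounted at the origin on the work surface. World frame = base frame: x ahead of the robot, y to its left, z up, the work surface at z = 0. Lengths are in m, angles in rad, forces in N, time in s.
With the tool pointing down it reaches from about 0.35 to 0.9 m from the base axis. Payload 19.9 kg.
Tool frame: the origin (TCP) lies midway between the tips of the shut fingers; the grasp point (between the pads) lies 19 mm behind it; z points along the fingers, y is the line along which they close (so a half turn about z gives the same grasp; the last joint's range is limited). The gripper opens to 94 mm and grips with 3 to 60 N. Pads are 16 mm wide; open, the fingers measure 119 mm over their backs; the gripper's body (75 mm by 177 mm) begins 78 mm behind the grasp point.
Start: joints at [-1.345, 0.417, -0.01, 1.614, 0.005, 1.111, -0.053], TCP at [0.165, 0.603, 0.166] pointing down, gripper open.
Joint ranges: [-2.81, 2.81], [-0.39, 2.02], [-1.27, 1.25], [0.06, 2.57], [-1.19, 4.33], [0.19, 2], [-2.82, 2.82]. Speed limits (rad/s): [1.89, 1.89, 2.39, 2.39, 3.01, 3.01, 3.01].

INTERFACE

Orientations are given as [roll, pitch, yaw] about the fixed x, y, z axes, in that order (R = Rz(yaw) Ry(pitch) Rx(roll)).
In Python, from station import arm gives the robot as it stands.
- The arm moves only by the shell command python3 -m inch 'ROWS'. ROWS is JSON, a list of rows, each a list of 3 entries, a list of its own where there are three numbers: the shift along the world's x, y, z each as a share of 0.15 m, from -1 to 1, then the turn, a rotation vector about the world's x, y, z each as a share of pi/4 rad, from -1 to 1, then the finger opening in mm, from 0 to 94. A call has 1 to 12 rows; each row is the pose to reach, as a shift and turn from the pose commanded when the call began; what a row does not reach only later rows make up. A row lasts 1/10 s, in which the tool goes at most 50 mm and 8.59 degrees, less where a joint would pass 70% of its speed; a pose out of reach is approached as far as the arm can. A call with a number of a shift or a turn outside -1 to 1 is refused whole. A call with a gripper value outside its range is refused whole. The fingers move at their own pace and stop on an object; the grip force is fixed at half the most. Time passes only in rows, so rows that repeat a pose let the fingers close. It gives the time, the measured TCP pose, the force, the opening and the grip force at its end, in the units of the state.
- arm.observe(): the state, without advancing time (a new reading comes with each control period).
- arm.read_camera(name): name is "scene" or "side" or "wrist"; returns (picture, depth): 420x560x3 uint8, red, green, blue; 420x560 float32, m along the optical axis (not along the pixel's ray), 0 where there is no reading.
- arm.get_calibration(name): a dict with "intrinsics" (3x3 intrinsics, pixels), "R" (3x3) and "t" (3): a world point X has camera coordinates R X + t; the wrist camera has in their place "T_tool_cam" (4x4, takes a point from camera to tool coordinates, whose origin is the TCP and whose axes are the flange's). Camera axes: x right, y down, z forward; pixel columns grow to the right and rows downward; lengths in m; the calibration is good to about 2 mm. A picture is of the moment at which its call begins: read the wrist's pose just before it. get_calibration takes no time and is no camera call.
- arm.job_done(): hands the job in; it is judged then, once.
Trained networks look in the newest picture that a camera, given by its name, has taken for a name from the list of things; names that differ only in an ending like _2 or _b are one class to them, and where a whole thing is asked for, a point or a joint stands for the part that bears it (a point fixed in the world has none). Each returns a list of dicts, best first, with "confidence" (0 to 1); they miss things now and then, are a little off and sometimes report something else, mostly with a low value. They report only what shows in the picture. A call takes as long as a camera call. They do not tell look-alikes from the thing itself.
- arm.boxes_of(name, camera): "uv" ([column, row] in pixels, amid what is visible of it).
- arm.trace(name, camera): "pixels" (420x560 bool, what is visible of it) and "uv" ([column, row] in pixels, amid what is visible of it).
The state is a dict: "t": time; "qpos": joint angles; "qvel": joint speeds; "effort": joint torques, N m; "tcp_pos": TCP position; "tcp_rot": TCP orientation; "wrist_force": force on the tool from outside, world axes, zero at the start; "wrist_torque": the same for the moment, N m; "finger_gap": finger opening in m; "finger_force": force on a finger pad.
Only numpy, scipy, OpenCV 4.12 (cv2) and the standard library are available. Lean on these libraries where they do the work, as an engineer would, in place of code of your own. Each camera call takes 0.05 s, during which the arm holds its last target. There are 200 camera calls.

## Working session

There is one attempt and no reset: what is moved stays moved. The work goes in short steps, Python scripts to look and compute and a shell command to move; the robot and the scene stay as the last step left them, time stands still between calls to the robot, and variables do not carry over. Pictures are saved under pics/ and viewed, at most 10 in all, crops included, and the job is handed in when it is done.

```bash
mkdir -p pics; ls; cat > h.py <<'E'
from station import arm
import numpy as np, cv2
from scipy.spatial.transform import Rotation as Ro
def save(name,fn):
    p,d=arm.read_camera(name); cv2.imwrite('pics/'+fn,p[:,:,::-1]); return p,d
def cam(name):
    c=arm.get_calibration(name); K=np.array(c['intrinsics'])
    if name=='wrist':
        s=arm.observe(); T=np.eye(4); r=np.array(s['tcp_rot'])
        T[:3,:3]=Ro.from_euler('xyz',r).as_matrix() if r.shape==(3,) else r
        T[:3,3]=s['tcp_pos']; W=T@np.array(c['T_tool_cam']); return K,W
    W=np.eye(4); R=np.array(c['R']); W[:3,:3]=R.T; W[:3,3]=-R.T@np.array(c['t']); return K,W
def cloud(K,W,d):
    v,u=np.mgrid[:d.shape[0],:d.shape[1]]
    P=np.stack([(u-K[0,2])/K[0,0]*d,(v-K[1,2])/K[1,1]*d,d],-1)
    X=P@W[:3,:3].T+W[:3,3]; X[d<=0]=np.nan; return X
E
python3 - <<'E'
from h import *
s=arm.observe();print(s['t'],s['tcp_pos'],s['tcp_rot'],s['finger_gap'])
a,d=save('scene','s1.png'); b,e=save('side','w1.png')
print(arm.observe()['t'])
for n,dd in (('scene',d),('side',e)):
    K,W=cam(n);X=cloud(K,W,dd);print(n,W[:3,3],W[:3,2])
    for t in ['stub','chip','good1_mid','tin_in','leg','lever','leg_pointer','mark','lug_face','leg_grip','car','truck','tin_lid_top']:
        for r in arm.boxes_of(t,n)[:6]:
            u,v=map(int,np.round(r['uv'])); print(t,round(r['confidence'],2),u,v,np.round(X[v,u],3))
E
```

```text
pics
0.0 [0.16528351 0.60228763 0.16581405] [-3.14031125e+00  1.00063192e-04  2.87379019e+00] 0.09389291505629715
0.1
scene [1.29016123 0.57334783 0.74094006] [-0.62412366 -0.51911098 -0.58394644]
stub 0.78 461 275 [0.469 0.387 0.022]
chip 0.8 434 226 [0.344 0.268 0.015]
chip 0.73 400 254 [0.485 0.255 0.014]
chip 0.67 394 209 [0.339 0.159 0.009]
chip 0.56 350 192 [0.362 0.042 0.02 ]
chip 0.44 200 134 [ 0.481 -0.388  0.084]
good1_mid 0.62 246 181 [ 0.536 -0.16   0.052]
good1_mid 0.56 432 264 [0.499 0.333 0.041]
good1_mid 0.55 262 291 [0.77  0.102 0.017]
tin_in 0.66 200 134 [ 0.481 -0.388  0.084]
tin_in 0.64 432 265 [0.497 0.333 0.037]
tin_in 0.63 457 274 [0.491 0.384 0.039]
tin_in 0.55 314 244 [0.573 0.085 0.004]
leg 0.79 248 182 [ 0.535 -0.154  0.051]
leg 0.55 266 178 [ 0.494 -0.13   0.054]
lever 0.54 265 176 [ 0.425 -0.194 -0.001]
leg_pointer 0.92 248 183 [ 0.537 -0.153  0.049]
lug_face 0.81 255 184 [ 0.537 -0.128  0.057]
leg_grip 0.69 250 181 [ 0.532 -0.15   0.055]
car 0.77 207 254 [ 0.774 -0.052  0.029]
truck 0.75 348 325 [0.768 0.301 0.066]
tin_lid_top 0.94 265 291 [0.767 0.108 0
[... 282 characters left out ...]
22]
chip 0.66 209 206 [0.448 0.149 0.017]
chip 0.56 162 196 [0.349 0.267 0.006]
chip 0.56 187 238 [0.354 0.026 0.023]
good1_mid 0.54 195 174 [0.461 0.316 0.028]
tin_in 0.83 266 200 [0.61  0.138 0.002]
leg 0.71 284 264 [ 0.505 -0.187  0.055]
lever 0.63 277 266 [ 0.491 -0.183  0.051]
leg_pointer 0.59 284 266 [ 0.502 -0.194  0.056]
lug_face 0.9 285 267 [ 0.503 -0.196  0.054]
leg_grip 0.69 288 264 [ 0.513 -0.19   0.055]
car 0.74 321 345 [ 0.463 -0.413  0.066]
car 0.73 351 222 [ 0.747 -0.079  0.027]
car 0.62 204 186 [0.466 0.247 0.022]
truck 0.63 192 163 [0.469 0.372 0.035]
truck 0.62 283 157 [0.71  0.238 0.071]
truck 0.6 274 265 [ 0.49  -0.171  0.045]
tin_lid_top 0.79 316 196 [0.739 0.084 0.015]
```

View pics/s1.png

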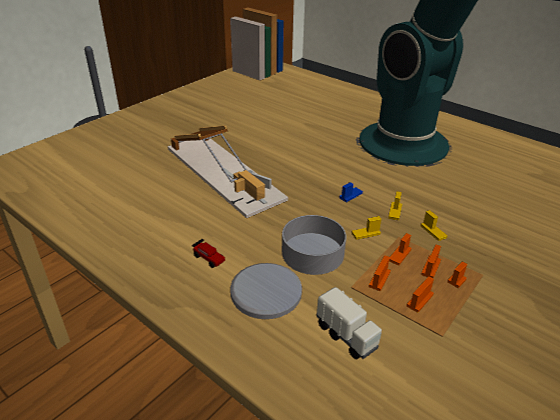

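View pics/w1.png

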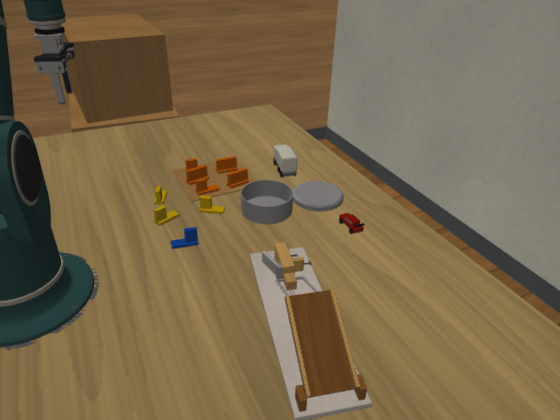

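The scene picture shows five orange barriers on the mat: (380,273), (400,249), (432,262), (421,294) and the short one at (457,274). The chip seems to be (400,249), with its bare foot to the left. The look-alikes are off the mat: yellow at (367,228), (396,206) and (432,225), blue at (350,192). The tin is at (313,243), and the ramp head at (250,183).

```bash
python3 - <<'E'
from h import *
for n in ('scene','side'):
    p,d=arm.read_camera(n);K,W=cam(n);X=cloud(K,W,d)
    h=cv2.cvtColor(p,cv2.COLOR_RGB2HSV)
    m=((h[...,0]<14)&(h[...,1]>210)&(h[...,2]>110)).astype(np.uint8)
    k,l,st,c=cv2.connectedComponentsWithStats(m)
    for i in range(1,k):
        if st[i,4]>40:
            q=X[l==i]; q=q[np.isfinite(q[:,0])]; print(n,c[i].round(),st[i,4],'mean',q.mean(0).round(3),'min',np.percentile(q,3,0).round(3),'max',np.percentile(q,97,0).round(3))
    if n=='scene': print('grey z' ); 
    # tin rim
    for t in ['tin_in','tin_lid_top']:
        for r in arm.trace(t,n)[:1]:
            q=X[r['pixels']];q=q[np.isfinite(q[:,0])];print(t,r['uv'],np.percentile(q,2,0).round(3),np.percentile(q,98,0).round(3))
    z=X[...,2]; mm=(z>.045)&(z<.062)&(X[...,0]>.52)&(X[...,0]<.75)&(X[...,1]>.0)&(X[...,1]<.22)
    q=X[mm]; A=np.c_[2*q[:,:2],np.ones(len(q))]; s=np.linalg.lstsq(A,(q[:,:2]**2).sum(1),rcond=None)[0]; print('rim',s[:2],np.sqrt(s[2]+s[0]**2+s[1]**2),len(q))
E
```

```text
scene [392. 261.] 578 mean [0.526 0.258 0.024] min [0.45  0.241 0.003] max [0.602 0.271 0.047]
scene [206. 248.] 104 mean [ 0.762 -0.067  0.03 ] min [ 0.753 -0.097  0.019] max [ 0.771 -0.048  0.034]
scene [433. 261.] 266 mean [0.472 0.325 0.028] min [0.44  0.31  0.004] max [0.502 0.338 0.048]
scene [217. 257.] 89 mean [ 0.761 -0.036  0.02 ] min [ 0.749 -0.048  0.016] max [ 0.773 -0.025  0.023]
scene [461. 273.] 183 mean [0.471 0.386 0.028] min [0.451 0.377 0.003] max [0.489 0.394 0.047]
scene [424. 293.] 385 mean [0.573 0.354 0.029] min [0.543 0.344 0.005] max [0.603 0.362 0.047]
grey z
tin_in [314.0, 245.2] [0.529 0.031 0.001] [0.666 0.167 0.056]
tin_lid_top [261.1, 290.8] [0.696 0.037 0.006] [0.825 0.167 0.021]
rim [0.59760316 0.0984373 ] 0.06825628999010357 612
side [194. 168.] 42 mean [0.463 0.332 0.038] min [0.439 0.311 0.015] max [0.486 0.379 0.045]
side [199. 179.] 52 mean [0.463 0.285 0.025] min [0.44  0.245 0.007] max [0.495 0.323 0.045]
side [238. 183.] 42 mean [0.57  0.249 0.009] min [0.542 0.24  0.006] max [0.598 0.258 0.012]
side [208. 189.] 69 mean [0.479 0.248 0.009] min [0.445 0.238 0.007] max [0.505 0.261 0.011]
side [350. 218.] 88 mean [ 0.755 -0.06   0.024] min [ 0.746 -0.095  0.016] max [ 0.768 -0.03   0.031]
tin_lid_top [316.9, 197.7] [0.681 0.026 0.   ] [0.811 0.156 0.018]
rim [0.59812642 0.10009097] 0.07001782356756432 359
```

```bash
python3 -m inch '[[[1,-0.6,0.6],[0,0,0],94],[[1,-0.8,0.8],[0,0,0],94],[[1,-1,1],[0,0,0],94],[[1,-1,1],[0,0,0],94],[[1,-1,1],[0,0,0],94],[[1,-1,1],[0,0,0],94]]'
```

```text
t: 2.3
tcp_pos: [0.3191, 0.4503, 0.3202]
tcp_rot: [3.137, 0.002, 2.869]
wrist_force: [-0.3, -0.2, -0.2]
finger_gap: 0.0939
finger_force: 0.0
```

```bash
python3 -m inch '[[[0.5,-0.4,0],[0,0,0],94],[[0.9,-0.8,0],[0,0,0],94],[[0.9,-0.8,0],[0,0,0],94]]'; cat >> h.py <<'E'
def orange(fn):
    K,W=cam('wrist'); p,d=save('wrist',fn); X=cloud(K,W,d)
    h=cv2.cvtColor(p,cv2.COLOR_RGB2HSV)
    m=((h[...,0]<14)&(h[...,1]>200)&(h[...,2]>90)).astype(np.uint8)
    k,l,st,c=cv2.connectedComponentsWithStats(m)
    for i in range(1,k):
        if st[i,4]<150: continue
        Q=X[l==i]; Q=Q[np.isfinite(Q[:,0])]
        for nm,q in (('top',Q[(Q[:,2]>.038)&(Q[:,2]<.055)]),('foot',Q[(Q[:,2]<.016)])):
            if len(q)<25: continue
            (cx,cy),(w,hh),a=cv2.minAreaRect((q[:,:2]*1000).astype(np.float32))
            if w<hh: w,hh,a=hh,w,a+90
            print(c[i].round(),nm,len(q),'ctr mm',round(cx,1),round(cy,1),'size',round(w,1),round(hh,1),'ang',round((a+90)%180-90,1),'z',np.median(q[:,2]).round(4))
E
python3 - <<'E'
from h import *
print(np.round(arm.get_calibration('wrist')['T_tool_cam'],3))
orange('m1.png'); s=arm.observe(); print(s['t'],s['tcp_pos'])
E
```

```text
t: 2.6
tcp_pos: [0.4286, 0.3526, 0.3162]
tcp_rot: [3.142, -0.0, 2.875]
wrist_force: [0.6, 0.8, 1.1]
finger_gap: 0.0941
finger_force: 0.0
[[-0.    -0.971 -0.24   0.07 ]
 [ 1.     0.    -0.001  0.   ]
 [ 0.001 -0.24   0.971 -0.219]
 [ 0.     0.     0.     1.   ]]
2.65 [0.43474895 0.34573398 0.31628158]
```

View pics/m1.png

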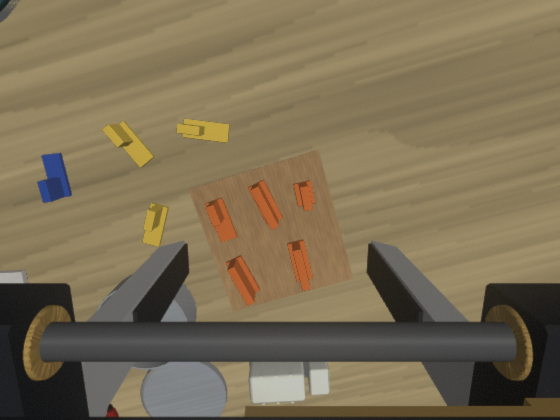

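The wrist picture shows the mat with the stub at (305,195) and the chip at (220,220). Whole barriers stand at (265,204), (242,280) and (300,265). I'll fix the colour mask and make the close crop.

```bash
sed -i "s/h\[...,0\]<14)&(h\[...,1\]>200)&(h\[...,2\]>90)/h[...,0]<13)\&(h[...,1]>175)\&(h[...,2]>60)/" h.py
python3 - <<'E'
from h import *
orange('m2.png'); p=cv2.imread('pics/m2.png'); h=cv2.cvtColor(p,cv2.COLOR_BGR2HSV); print(h[230,225],h[195,305],h[170,300])
cv2.imwrite('pics/m2c.png',cv2.resize(p[140:315,180:360],None,fx=3.4,fy=3.4,interpolation=cv2.INTER_CUBIC))
E
```

```text
[270. 198.] top 410 ctr mm 467.2 322.6 size 63.3 12.3 ang 11.5 z 0.0451
[270. 198.] foot 256 ctr mm 467.7 322.9 size 62.8 25.4 ang 11.8 z 0.0113
[308. 189.] top 209 ctr mm 468.5 381.9 size 33.6 12.0 ang -3.0 z 0.0452
[308. 189.] foot 165 ctr mm 468.8 381.8 size 33.1 24.5 ang -3.1 z 0.0112
[225. 215.] top 188 ctr mm 458.9 251.2 size 30.1 11.3 ang 4.0 z 0.0451
[225. 215.] foot 434 ctr mm 475.6 252.2 size 62.5 25.3 ang 3.8 z 0.0113
[305. 257.] top 337 ctr mm 569.4 349.4 size 62.4 11.9 ang -1.5 z 0.0452
[305. 257.] foot 292 ctr mm 569.6 349.5 size 62.9 24.3 ang -1.2 z 0.0113
[247. 274.] top 355 ctr mm 571.0 257.4 size 63.1 11.9 ang 11.8 z 0.0451
[247. 274.] foot 229 ctr mm 570.5 257.4 size 62.1 25.0 ang 11.3 z 0.0113
[ 11 186 177] [ 11 184 168] [ 16 112 144]
```

View pics/m2c.png

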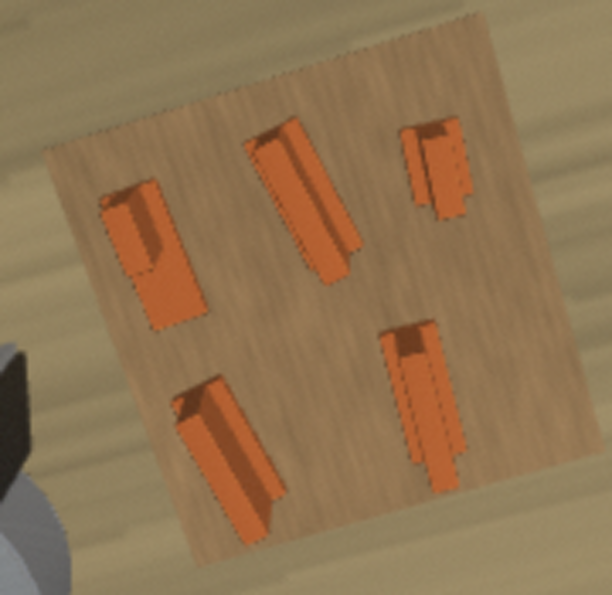

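Choice confirmed: stub at (468.5, 381.9) mm, wall at -3°. Chip wall at (458.9, 251.2) mm, wall at +4°, with the bare foot on +x. Sizes and heights agree with the description.

```bash
python3 -m inch '[[[0.06,0.165,-0.33],[0,0,0.14],46],[[0.121,0.331,-0.66],[0,0,0.273],46],[[0.121,0.331,-1],[0,0,0.273],46],[[0.121,0.331,-1],[0,0,0.273],46],[[0.121,0.331,-1],[0,0,0.273],46]]'
```

```text
t: 3.2
tcp_pos: [0.4452, 0.4027, 0.1654]
tcp_rot: [-3.139, -0.002, 3.088]
wrist_force: [0.4, 0.3, 0.2]
finger_gap: 0.0575
finger_force: 0.0
```

```bash
python3 -m inch '[[[0.155,-0.139,-0.3],[0,0,0],46],[[0.155,-0.139,-0.6],[0,0,0],46],[[0.155,-0.139,-0.6],[0,0,0],46],[[0.155,-0.139,-0.6],[0,0,0],46]]'
```

```text
t: 3.6
tcp_pos: [0.4698, 0.3834, 0.0792]
tcp_rot: [3.14, 0.001, 3.088]
wrist_force: [-0.3, 1.0, 1.5]
finger_gap: 0.0458
finger_force: 0.0
```

```bash
python3 -m inch '[[[-0.01,-0.01,-0.25],[0,0,0],46],[[-0.01,-0.01,-0.4],[0,0,0],46],[[-0.01,-0.01,-0.4],[0,0,0],46],[[-0.01,-0.01,-0.4],[0,0,0],46],[[-0.01,-0.01,-0.4],[0,0,0],8],[[-0.01,-0.01,-0.4],[0,0,0],8],[[-0.01,-0.01,-0.4],[0,0,0],8],[[-0.01,-0.01,-0.4],[0,0,0],8],[[-0.01,-0.01,-0.4],[0,0,0],8]]'
```

```text
t: 4.5
tcp_pos: [0.4678, 0.3809, 0.0166]
tcp_rot: [3.142, 0.0, 3.088]
wrist_force: [0.6, -0.4, -0.6]
finger_gap: 0.0101
finger_force: 0.0
```

```bash
python3 -m inch '[[[0,0,0],[0,0,0],0],[[0,0,0],[0,0,0],0],[[0,0,0.2],[0,0,0],0],[[0,0,0.2],[0,0,0],0]]'
python3 - <<'E'
from h import *
orange('m3.png')
E
```

```text
t: 4.9
tcp_pos: [0.4691, 0.3819, 0.0493]
tcp_rot: [3.139, 0.003, 3.088]
wrist_force: [0.8, 0.2, 0.2]
finger_gap: 0.0003
finger_force: 0.0
[195. 227.] top 1970 ctr mm 467.3 323.4 size 63.4 12.3 ang 11.4 z 0.0451
[195. 227.] foot 1089 ctr mm 467.4 323.9 size 63.7 25.1 ang 12.3 z 0.0113
[ 97. 235.] top 1067 ctr mm 458.8 251.3 size 29.8 13.2 ang 3.0 z 0.045
[ 97. 235.] foot 2112 ctr mm 475.8 252.7 size 64.0 26.5 ang 3.1 z 0.0112
[277. 219.] top 636 ctr mm 463.3 382.3 size 22.7 11.7 ang -3.1 z 0.0452
[277. 219.] foot 717 ctr mm 468.6 382.0 size 33.4 25.0 ang -2.4 z 0.0112
[123. 317.] foot 221 ctr mm 541.0 252.8 size 26.3 9.0 ang 83.1 z 0.0107
[125. 381.] top 1023 ctr mm 577.3 258.9 size 47.3 12.9 ang 13.2 z 0.045
[125. 381.] foot 229 ctr mm 590.0 269.3 size 21.7 8.2 ang 4.2 z 0.0117
```

View pics/m3.png

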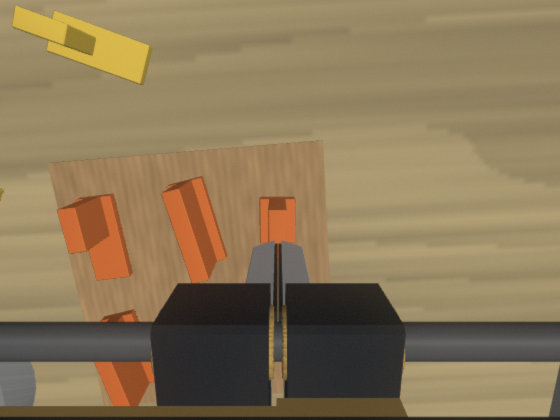

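The stub at (277,219) is still standing, unmoved, and the closed fingers are directly above it. I'll grasp again, closing to 0 and checking before lifting.

```bash
python3 -m inch '[[[0,0,0.02],[0,0,0],46],[[0,0,0.02],[0,0,0],46],[[0,0,0.02],[0,0,0],46],[[0,0,0.02],[0,0,0],46],[[0,0,0.02],[0,0,0],46],[[0,0,-0.15],[0,0,0],46],[[0,0,-0.23],[0,0,0],46],[[0,0,-0.23],[0,0,0],46]]'; python3 -m inch '[[[0,0,0],[0,0,0],0],[[0,0,0],[0,0,0],0],[[0,0,0],[0,0,0],0]]';python3 -m inch '[[[0,0,0],[0,0,0],0],[[0,0,0],[0,0,0],0],[[0,0,0],[0,0,0],0]]'
```

```text
t: 5.75
tcp_pos: [0.4667, 0.38, 0.0102]
tcp_rot: [-3.139, -0.002, 3.088]
wrist_force: [0.5, 0.9, -0.6]
finger_gap: 0.0461
finger_force: 0.0
t: 6.05
tcp_pos: [0.4681, 0.3811, 0.0127]
tcp_rot: [3.141, 0.001, 3.088]
wrist_force: [0.5, 0.1, 0.1]
finger_gap: 0.0255
finger_force: 0.0
t: 6.35
tcp_pos: [0.4678, 0.3809, 0.0121]
tcp_rot: [3.142, 0.0, 3.088]
wrist_force: [-0.5, -0.7, 1.1]
finger_gap: 0.0018
finger_force: 0.0
```

```bash
python3 - <<'E'
from h import *
a=[]
for n,(x0,x1,y0,y1) in (('wrist',(0,560,0,420)),('scene',(360,500,180,320)),('side',(120,260,90,230))):
    p,d=arm.read_camera(n); a.append(cv2.resize(p[y0:y1,x0:x1,::-1],(420,420) if n!='wrist' else (380,285),interpolation=cv2.INTER_CUBIC))
c=np.zeros((600,800,3),np.uint8); c[:390,:390]=cv2.resize(a[1],(390,390)); c[:390,400:790]=cv2.resize(a[2],(390,390)); c[392:600,:280]=cv2.resize(a[0],(280,208)); cv2.imwrite('pics/c1.png',c)
E
```

```text
(no output)
```

View pics/c1.png

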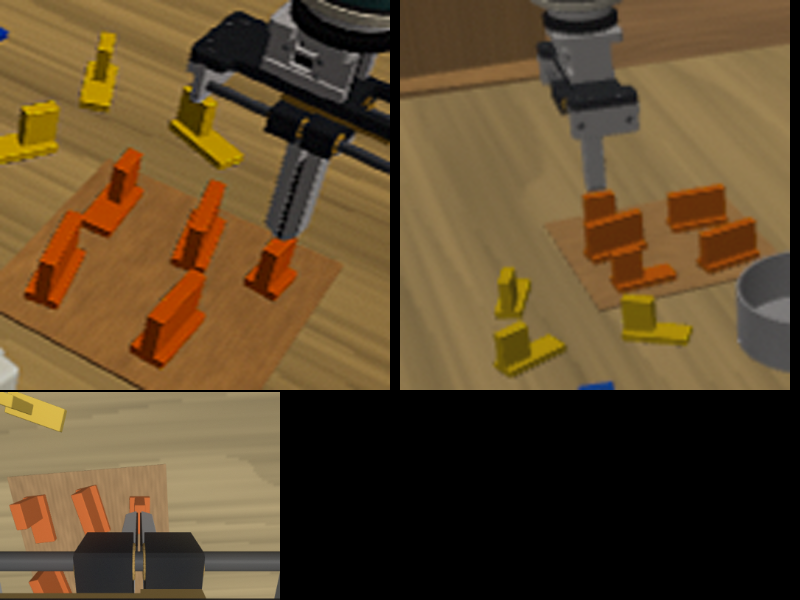

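The fingertips show at crop (285,235), just above the stub's wall instead of around it, even though the reported z is 0.012. I'll measure the tip.

```bash
python3 - <<'E'
from h import *
s=arm.observe();print(s['t'],s['tcp_pos'],s['tcp_rot'],s['finger_gap'],np.round(s['qpos'],3))
p,d=arm.read_camera('scene');K,W=cam('scene');X=cloud(K,W,d)
for v in range(230,272,4): print(v,[(u,list(X[v,u].round(3))) for u in (458,462,466)])
K,W=cam('wrist');p,d=arm.read_camera('wrist');X=cloud(K,W,d)
for v in range(215,290,12): print('w',v,X[v,265].round(3),X[v,290].round(3))
E
```

```text
6.5 [0.4677387 0.3808825 0.0119664] [-3.14155800e+00  9.27870538e-05  3.08823779e+00] 0.0005691292203866812 [-0.834  0.565  0.131  1.789 -0.098  0.794  0.863]
230 [(458, [np.float64(0.305), np.float64(0.313), np.float64(0.003)]), (462, [np.float64(0.502), np.float64(0.372), np.float64(0.154)]), (466, [np.float64(0.478), np.float64(0.374), np.float64(0.141)])]
234 [(458, [np.float64(0.319), np.float64(0.32), np.float64(0.003)]), (462, [np.float64(0.475), np.float64(0.368), np.float64(0.126)]), (466, [np.float64(0.477), np.float64(0.375), np.float64(0.131)])]
238 [(458, [np.float64(0.331), np.float64(0.325), np.float64(0.001)]), (462, [np.float64(0.478), np.float64(0.37), np.float64(0.118)]), (466, [np.float64(0.479), np.float64(0.378), np.float64(0.123)])]
242 [(458, [np.float64(0.344), np.float64(0.331), np.float64(0.0)]), (462, [np.float64(0.477), np.float64(0.372), np.float64(0.109)]), (466, [np.float64(0.477), np.float64(0.38), np.float64(0.113)])]
246 [(458, [np.float64(0.36), np.float64(0.338), np.float64(0.002)]), (462, [np.float64(0.481), np.float64(0.376), np.float64(0.103)])
[... 903 characters left out ...]
73), np.float64(0.378), np.float64(0.045)]), (462, [np.float64(0.47), np.float64(0.384), np.float64(0.047)]), (466, [np.float64(0.412), np.float64(0.379), np.float64(0.002)])]
270 [(458, [np.float64(0.485), np.float64(0.383), np.float64(0.045)]), (462, [np.float64(0.473), np.float64(0.387), np.float64(0.039)]), (466, [np.float64(0.425), np.float64(0.384), np.float64(0.003)])]
w 215 [0.453 0.374 0.012] [0.454 0.39  0.011]
w 227 [0.461 0.374 0.011] [0.454 0.389 0.04 ]
w 239 [0.469 0.373 0.012] [0.459 0.388 0.044]
w 251 [0.457 0.376 0.067] [0.458 0.388 0.066]
w 263 [0.457 0.376 0.082] [0.457 0.387 0.083]
w 275 [0.457 0.377 0.094] [0.457 0.387 0.095]
w 287 [0.433 0.38  0.156] [0.433 0.386 0.156]
```

The tips end about 45 mm above the reported TCP, so the real fingers are shorter than the documented frame says. I'll measure that offset exactly.

```bash
python3 - <<'E'
from h import *
p,d=arm.read_camera('scene');K,W=cam('scene');X=cloud(K,W,d)
for u in range(455,470,2): print(u,[(v,X[v,u,2].round(3),X[v,u,0].round(3)) for v in range(259,269)])
K,W=cam('wrist');p,d=arm.read_camera('wrist');X=cloud(K,W,d)
print([(v,X[v,266].round(3)) for v in range(236,256,2)])
q=X[(X[...,2]>.048)&(X[...,2]<.1)]; print(q.min(0),np.percentile(q,1,0),len(q))
E
```

```text
455 [(259, np.float64(0.062), np.float64(0.478)), (260, np.float64(0.058), np.float64(0.476)), (261, np.float64(-0.001), np.float64(0.409)), (262, np.float64(0.001), np.float64(0.415)), (263, np.float64(0.006), np.float64(0.423)), (264, np.float64(0.005), np.float64(0.425)), (265, np.float64(0.005), np.float64(0.428)), (266, np.float64(0.001), np.float64(0.427)), (267, np.float64(0.003), np.float64(0.431)), (268, np.float64(0.046), np.float64(0.485))]
457 [(259, np.float64(0.065), np.float64(0.478)), (260, np.float64(0.062), np.float64(0.478)), (261, np.float64(0.062), np.float64(0.481)), (262, np.float64(0.057), np.float64(0.477)), (263, np.float64(0.056), np.float64(0.479)), (264, np.float64(0.053), np.float64(0.478)), (265, np.float64(0.004), np.float64(0.424)), (266, np.float64(0.045), np.float64(0.476)), (267, np.float64(0.043), np.float64(0.475)), (268, np.float64(0.045), np.float64(0.481))]
459 [(259, np.float64(0.068), np.float64(0.479)), (260, np.float64(0.066), np.float64(0.48)), (261, np.float64(0.06), np.float64(0.476)), (262, np.float64(0.059), np.float64(0.478)), (263, 
[... 2271 characters left out ...]
64(-0.0), np.float64(0.396)), (264, np.float64(0.002), np.float64(0.401)), (265, np.float64(0.001), np.float64(0.403)), (266, np.float64(0.001), np.float64(0.406)), (267, np.float64(-0.001), np.float64(0.407)), (268, np.float64(-0.0), np.float64(0.411))]
[(236, array([0.467, 0.374, 0.013])), (238, array([0.468, 0.374, 0.012])), (240, array([0.47 , 0.374, 0.012])), (242, array([0.471, 0.374, 0.011])), (244, array([0.457, 0.376, 0.056])), (246, array([0.457, 0.376, 0.06 ])), (248, array([0.457, 0.376, 0.062])), (250, array([0.457, 0.376, 0.065])), (252, array([0.457, 0.376, 0.068])), (254, array([0.457, 0.376, 0.071]))]
[0.45572116 0.36933713 0.05083686] [0.45614101 0.36976076 0.0533099 ] 2131
```

The tip sits about 41 mm behind the reported TCP, so I'll command z about 41 mm lower throughout.

```bash
python3 -m inch '[[[0,0,0],[0,0,0],46],[[0,0,0],[0,0,0],46],[[0,0,0],[0,0,0],46],[[0,0,0],[0,0,0],46],[[0,0,0],[0,0,0],46],[[0,0.005,-0.12],[0,0,0],46],[[0,0.007,-0.24],[0,0,0],46],[[0,0.007,-0.24],[0,0,0],46]]'; python3 -m inch '[[[0,0,0],[0,0,0],0],[[0,0,0],[0,0,0],0],[[0,0,0],[0,0,0],0],[[0,0,0],[0,0,0],0],[[0,0,0],[0,0,0],0],[[0,0,0],[0,0,0],0]]'
```

```text
t: 7.5
tcp_pos: [0.4666, 0.381, -0.026]
tcp_rot: [-3.139, -0.002, 3.088]
wrist_force: [-0.6, -0.4, -0.0]
finger_gap: 0.0462
finger_force: 0.0
t: 8.1
tcp_pos: [0.4679, 0.3821, -0.0236]
tcp_rot: [3.141, 0.0, 3.088]
wrist_force: [-1.2, -0.9, 5.0]
finger_gap: 0.0115
finger_force: 30.0
```

```bash
python3 -m inch '[[[0,0,0.25],[0,0,0],0],[[0,0,0.55],[0,0,0],0],[[0.2,-0.3,0.6],[0,0,0],0],[[0.4,-0.6,0.6],[0,0,0],0],[[0.6,-0.9,0.6],[0,0,0],0],[[0.7,-1,0.6],[0,0,0],0],[[0.7,-1,0.6],[0,0,0],0],[[0.7,-1,0.6],[0,0,0],0]]'
```

```text
t: 8.9
tcp_pos: [0.5728, 0.2315, 0.0658]
tcp_rot: [-3.142, -0.0, 3.087]
wrist_force: [-0.1, 0.3, -0.8]
finger_gap: 0.0117
finger_force: 30.0
```

```bash
python3 -m inch '[[[0.08,-0.3,0],[0,0,0],0],[[0.168,-0.6,0],[0,0,0],0],[[0.168,-0.717,0],[0,0,0],0],[[0.168,-0.717,0],[0,0,0],0],[[0.168,-0.717,-0.2],[0,0,0],0],[[0.168,-0.717,-0.4],[0,0,0],0],[[0.168,-0.717,-0.56],[0,0,0],0],[[0.168,-0.717,-0.56],[0,0,0],0],[[0.168,-0.717,-0.56],[0,0,0],30],[[0.168,-0.717,-0.56],[0,0,0],30],[[0.168,-0.717,-0.56],[0,0,0],30]]'
```

```text
t: 10.0
tcp_pos: [0.5987, 0.1251, -0.0167]
tcp_rot: [3.141, 0.002, 3.089]
wrist_force: [-0.4, 0.1, 0.4]
finger_gap: 0.0292
finger_force: 0.0
```

```bash
python3 -m inch '[[[0,0,0.2],[0,0,0],30],[[0,0,0.48],[0,0,0],40],[[-0.25,0.22,0.48],[0,0,0.08],46],[[-0.5,0.44,0.48],[0,0,0.149],46],[[-0.75,0.66,0.48],[0,0,0.149],46],[[-0.931,0.843,0.48],[0,0,0.149],46],[[-0.931,0.843,0.48],[0,0,0.149],46],[[-0.931,0.843,0.3],[0,0,0.149],46],[[-0.931,0.843,0.3],[0,0,0.149],46]]'
```

```text
t: 10.9
tcp_pos: [0.4574, 0.2501, 0.0257]
tcp_rot: [-3.14, -0.002, -3.078]
wrist_force: [-0.5, -0.3, 0.3]
finger_gap: 0.0457
finger_force: 0.0
```

```bash
python3 -m inch '[[[0,0,-0.2],[0,0,0],46],[[0,0,-0.35],[0,0,0],46],[[0,0,-0.35],[0,0,0],46],[[0,0,-0.35],[0,0,0],0],[[0,0,-0.35],[0,0,0],0],[[0,0,-0.35],[0,0,0],0],[[0,0,-0.35],[0,0,0],0],[[0,0,-0.35],[0,0,0],0],[[0,0,-0.35],[0,0,0],0]]'
```

```text
t: 11.8
tcp_pos: [0.4586, 0.251, -0.025]
tcp_rot: [3.141, 0.001, -3.078]
wrist_force: [-1.8, -1.2, 8.4]
finger_gap: 0.0119
finger_force: 30.0
```

```bash
python3 -m inch '[[[0,0,0.25],[0,0,0],0],[[0,0,0.55],[0,0,0],0],[[0.2,-0.25,0.6],[0,0,0],0],[[0.4,-0.5,0.6],[0,0,0],0],[[0.6,-0.75,0.6],[0,0,0],0],[[0.816,-1,0.6],[0,0,0],0],[[0.816,-1,0.6],[0,0,0],0],[[0.816,-1,0.6],[0,0,0],0]]'
```

```text
t: 12.6
tcp_pos: [0.5809, 0.0997, 0.0642]
tcp_rot: [-3.141, -0.0, -3.08]
wrist_force: [-0.8, 0.8, -0.3]
finger_gap: 0.0119
finger_force: 30.0
```

```bash
python3 -m inch '[[[0,-0.17,0],[0,0,0],0],[[0,-0.17,0],[0,0,0],0],[[0,-0.17,-0.2],[0,0,0],0],[[0,-0.17,-0.4],[0,0,0],0],[[0,-0.17,-0.56],[0,0,0],0],[[0,-0.17,-0.56],[0,0,0],0],[[0,-0.17,-0.56],[0,0,0],28],[[0,-0.17,-0.56],[0,0,0],28],[[0,-0.17,-0.56],[0,0,0],28],[[0,-0.17,-0.2],[0,0,0],28],[[0,-0.17,0.1],[0,0,0],28],[[0,-0.17,0.4],[0,0,0],28]]'
```

```text
t: 13.8
tcp_pos: [0.5808, 0.0753, 0.1275]
tcp_rot: [3.141, 0.002, -3.078]
wrist_force: [0.6, 0.1, 0.0]
finger_gap: 0.0277
finger_force: 0.0
```

```bash
python3 -m inch '[[[-0.1,-0.3,0.2],[0,0,0],60],[[-0.2,-0.6,0.4],[0,0,0],94],[[-0.3,-0.9,0.6],[0,0,0],94],[[-0.4,-1,0.8],[0,0,0],94],[[-0.4,-1,0.8],[0,0,0],94],[[-0.4,-1,0.8],[0,0,0],94]]'
python3 - <<'E'
from h import *
K,W=cam('wrist');s=arm.observe();print(s['t'],s['tcp_pos'],s['tcp_rot'],s['qpos'])
p,d=save('wrist','r1.png');np.save('r1.npy',cloud(K,W,d))
X=cloud(K,W,d)
for t in ['leg_grip','lug_face','leg_pointer','mark','lever','leg']:
    for r in arm.boxes_of(t,'wrist')[:2]:
        u,v=map(int,np.round(r['uv']));print(t,round(r['confidence'],2),u,v,X[v,u].round(4))
E
```

```text
t: 14.4
tcp_pos: [0.521, -0.0751, 0.246]
tcp_rot: [3.141, 0.003, -3.079]
wrist_force: [0.3, -0.1, -0.9]
finger_gap: 0.0727
finger_force: 0.0
14.4 [ 0.52098129 -0.07511705  0.24603825] [ 3.14141299  0.00327925 -3.07923739] [-0.17586177  0.17009765  0.2974805   1.76901861 -0.05393228  1.20709903
  1.76976308]
leg_grip 0.67 186 169 [ 0.509  -0.1786  0.0568]
lug_face 0.94 183 168 [ 0.5081 -0.1818  0.0571]
leg_pointer 0.96 186 170 [ 0.5102 -0.1786  0.0568]
leg_pointer 0.22 132 149 [ 0.4946 -0.2546  0.0153]
mark 0.64 210 212 [ 0.5686 -0.1583  0.0137]
lever 0.69 203 153 [ 0.4906 -0.1609  0.0509]
```

View pics/r1.png

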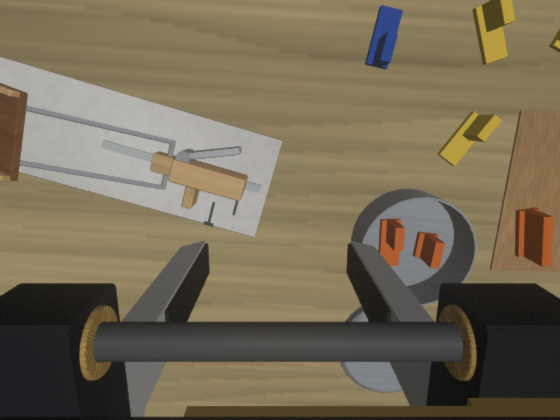

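Both broken barriers stand upright in the tin, at (390,243) and (429,248). On the ramp, the head is at (205,180), the lug at (190,197), the pointer at (236,207), the mark line at (211,213), and the open lever at (210,153).

```bash
cat > ramp.py <<'E'
from h import *
def ramp(p,X,roi):
    h=cv2.cvtColor(p,cv2.COLOR_RGB2HSV); z=X[...,2]
    x0,x1,y0,y1=roi; R=np.zeros(z.shape,bool); R[y0:y1,x0:x1]=1
    wh=(h[...,1]<40)&(z>.006)&(z<.018)&(h[...,2]>120)&(X[...,1]<-.05)&(X[...,0]>.4)&(X[...,0]<.65)
    m=wh.astype(np.uint8);k,l,st,c=cv2.connectedComponentsWithStats(m);i=1+st[1:,4].argmax();q=X[l==i]
    print('board',cv2.minAreaRect((q[:,:2]*1000).astype(np.float32)),np.median(q[:,2]))
    hd=R&(z>.0535)&(z<.060)&(h[...,1]>60)
    k,l,st,c=cv2.connectedComponentsWithStats(hd.astype(np.uint8));i=1+st[1:,4].argmax();q=X[l==i]
    print('head',c[i],cv2.minAreaRect((q[:,:2]*1000).astype(np.float32)),np.median(q[:,2]))
    dk=R&(h[...,2]<75)
    k,l,st,c=cv2.connectedComponentsWithStats(dk.astype(np.uint8))
    for i in range(1,k):
        if st[i,4]>8:
            q=X[l==i];q=q[np.isfinite(q[:,0])]
            if len(q)>5: print('dark',c[i].round(1),st[i,4],np.median(q,0).round(4),cv2.minAreaRect((q[:,:2]*1000).astype(np.float32)))
E
python3 - <<'E'
from ramp import *
ramp(cv2.imread('pics/r1.png')[:,:,::-1].copy(),np.load('r1.npy'),(140,275,120,240))
E
```

```text
board ((498.81011962890625, -252.74871826171875), (341.3114929199219, 130.10751342773438), 77.30561828613281) 0.012347187135496762
head [206.11570743 179.81354916] ((520.8539428710938, -155.98597717285156), (84.96664428710938, 26.87928009033203), 77.49186706542969) 0.05622834769379012
dark [208.1 223.3] 10 [ 0.5835 -0.1605  0.0144] ((583.523681640625, -160.38890075683594), (7.543078899383545, 2.640737771987915), 69.39171600341797)
```

```bash
cat >> ramp.py <<'E'
def frame(p,X,C,ang,roi):
    a=np.radians(ang);ex=np.array([np.cos(a),np.sin(a)]);ey=np.array([-ex[1],ex[0]])
    D=(X[...,:2]-C)*1000; x=D@ex; y=D@ey; z=X[...,2]*1000; g=p.max(-1)
    R=np.zeros(z.shape,bool); R[roi[2]:roi[3],roi[0]:roi[1]]=1
    lug=R&(y<-18)&(y>-39)&(z>47)&(z<56); print('lug x',np.percentile(x[lug],[2,50,98]).round(1),'y',np.percentile(y[lug],[2,98]).round(1),lug.sum())
    lv=R&(y>15)&(y<60)&(z>44)&(z<56); print('lever x',np.percentile(x[lv],[2,98]).round(1),'y',np.percentile(y[lv],[2,98]).round(1))
    A=np.polyfit(x[lv],y[lv],1); print('lever slope rad',np.arctan(A[0]).round(3))
    dk=R&(g<115)&(y<-14)&(z<32)&(x>-40)
    k,l,st,c=cv2.connectedComponentsWithStats(dk.astype(np.uint8),connectivity=8)
    for i in range(1,k):
        if st[i,4]>5:
            s=l==i; print('dark',c[i].round(1),st[i,4],'x',np.nanpercentile(x[s],[3,50,97]).round(1),'y',np.nanpercentile(y[s],[3,97]).round(1),'z',np.nanmedian(z[s]).round(1))
E
python3 - <<'E'
from ramp import *
frame(cv2.imread('pics/r1.png')[:,:,::-1],np.load('r1.npy'),(.5209,-.156),77.4,(140,275,120,240))
E
```

```text
lug x [-22.1 -16.  -10.6] y [-37.8 -18.3] 182
lever x [-82.8  25.8] y [15.9 43.5]
lever slope rad 0.188
dark [234.9 207.4] 34 x [36.2 37.6 38.9] y [-39.4 -22.7] z 18.9
dark [209.9 216.3] 80 x [ 4.6  9.4 14.1] y [-64.4 -34.3] z 14.3
```

The leg has to move 28.2 mm towards ramp -x; the ramp x axis lies at 77.4° in the world. Next I turn the tool to yaw 77.4°, which is -106°, while moving above the head.

```bash
python3 -m inch '[[[-0.03,-0.25,0],[0,0,-0.19],80],[[-0.06,-0.48,0],[0,0,-0.38],80],[[-0.06,-0.48,-0.2],[0,0,-0.57],80],[[-0.06,-0.48,-0.4],[0,0,-0.76],80],[[-0.06,-0.48,-0.4],[0,0,-0.95],80],[[-0.06,-0.48,-0.4],[0,0,-1],80]]'; python3 -m inch '[[[0,0,0],[0,0,-0.19],80],[[0,0,0],[0,0,-0.38],80],[[0,0,0],[0,0,-0.57],80],[[0,0,0],[0,0,-0.76],80],[[0,0,0],[0,0,-0.95],80],[[0,0,0],[0,0,-1],80]]'
```

```text
t: 15.35
tcp_pos: [0.5112, -0.1463, 0.1831]
tcp_rot: [-3.14, -0.002, 2.414]
wrist_force: [0.1, 0.3, 0.5]
finger_gap: 0.0802
finger_force: 0.0
t: 15.95
tcp_pos: [0.5117, -0.1463, 0.184]
tcp_rot: [-3.141, 0.0, 1.629]
wrist_force: [-0.4, 0.4, -0.4]
finger_gap: 0.0802
finger_force: 0.0
```

```bash
python3 -m inch '[[[0,0,0],[0,0,-0.18],80],[[0,0,0],[0,0,-0.36],80],[[0,0,0],[0,0,-0.36],80],[[0,0,0],[0,0,-0.36],80]]'; python3 -c "
from h import *
print(np.degrees(arm.observe()['tcp_rot']))"
```

```text
t: 16.35
tcp_pos: [0.5117, -0.1464, 0.1842]
tcp_rot: [-3.141, 0.0, 1.357]
wrist_force: [-0.4, 1.6, 0.8]
finger_gap: 0.0801
finger_force: 0.0
[-1.79968268e+02  1.95827434e-02  7.77306744e+01]
```

```bash
python3 -m inch '[[[0,0,-0.3],[0,0,0],80],[[0,0,-0.6],[0,0,0],80],[[0,0,-0.73],[0,0,0],80],[[0,0,-0.73],[0,0,0],80],[[0,0,-0.73],[0,0,0],80]]'; python3 - <<'E'
from ramp import *
K,W=cam('wrist');p,d=save('wrist','r2.png');X=cloud(K,W,d)
z=X[...,2]
a=np.radians(77.4);print('tcp',arm.observe()['tcp_pos'])
try: frame(p,X,(.5209,-.156),77.4,(100,460,0,420))
except Exception as e: print(e)
E
```

```text
t: 16.85
tcp_pos: [0.512, -0.147, 0.0756]
tcp_rot: [3.141, 0.0, 1.354]
wrist_force: [0.1, -0.4, 0.7]
finger_gap: 0.0801
finger_force: 0.0
tcp [ 0.51243661 -0.14698867  0.07616894]
lug x [-102.6  -15.4  -10.1] y [-38.  -18.4] 522
lever x [-39.1  26.3] y [15.7 43. ]
lever slope rad 0.258
dark [329.2 174.1] 159 x [36.2 37.8 39.2] y [-39.5 -15.9] z 18.6
dark [358.6 208.7] 235 x [ 4.4  9.5 14.4] y [-64.4 -34. ] z 14.1
```

View pics/r2.png

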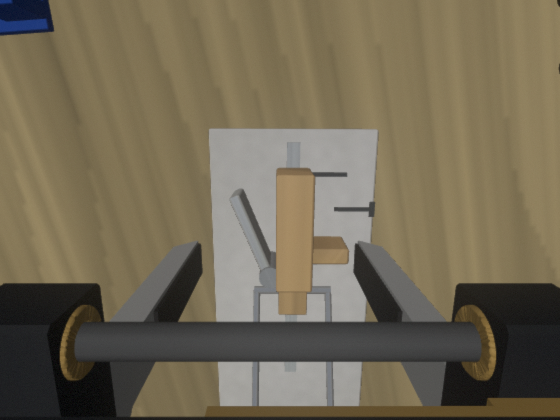

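The near view agrees: pointer at (329,174), mark at (358,209), lug at (330,249), lever open on the left. The travel is 28.3 mm. Descending now.

```bash
python3 -m inch '[[[0,0,-0.3],[0,0,0],80],[[0,0,-0.5],[0,0,0],80],[[0,0,-0.6],[0,0,0],80],[[0,0,-0.645],[0,0,0],80],[[0,0,-0.645],[0,0,0],80],[[0,0,-0.645],[0,0,0],80]]'; python3 - <<'E'
from ramp import *
a=np.radians(77.4);D=(arm.observe()['tcp_pos'][:2]-np.array([.5209,-.156]))*1000
print(D@[np.cos(a),np.sin(a)],D@[-np.sin(a),np.cos(a)])
K,W=cam('wrist');p,d=save('wrist','r3.png');X=cloud(K,W,d)
frame(p,X,(.5209,-.156),77.4,(100,460,0,420))
E
```

```text
t: 17.5
tcp_pos: [0.5127, -0.1469, -0.0205]
tcp_rot: [3.14, -0.0, 1.352]
wrist_force: [-0.1, -0.2, 0.3]
finger_gap: 0.0802
finger_force: 0.0
7.059574732040525 10.015833160079072
lug x [-11.    7.9  17.1] y [-38.4 -19. ] 602
lever x [-37.6  26.9] y [16.5 57.7]
lever slope rad 0.405
dark [356.   11.4] 7 x [128.8 129.5 130.2] y [-28.2 -26.9] z 0.6
dark [354.9 200.7] 370 x [36.  37.8 39.2] y [-40.  -16.1] z 18.7
dark [385.8 252.5] 703 x [ 0.8 10.3 17. ] y [-64.5 -28.5] z 15.0
dark [336.9 296.4] 39 x [-10.9 -10.4  -9.9] y [-21.2 -17.4] z 28.1
```

```bash
python3 -m inch '[[[-0.011,-0.05,0],[0,0,0],80],[[-0.022,-0.1,0],[0,0,0],80],[[-0.033,-0.15,0],[0,0,0],80],[[-0.041,-0.185,0],[0,0,0],80],[[-0.041,-0.185,0],[0,0,0],80],[[-0.041,-0.185,0],[0,0,0],80],[[-0.041,-0.185,0],[0,0,0],80]]'; cat > chk.py <<'E'
from ramp import *
import sys
a=np.radians(77.4);s=arm.observe();D=(s['tcp_pos'][:2]-np.array([.5209,-.156]))*1000
print(s['t'],'tcp',D@[np.cos(a),np.sin(a)],D@[-np.sin(a),np.cos(a)])
K,W=cam('wrist');p,d=save('wrist',sys.argv[1]);X=cloud(K,W,d)
frame(p,X,(.5209,-.156),77.4,(100,460,0,420))
E
python3 chk.py r4.png
```

```text
t: 18.25
tcp_pos: [0.5055, -0.1741, -0.0219]
tcp_rot: [-3.141, -0.0, 1.352]
wrist_force: [-0.3, 0.8, 1.1]
finger_gap: 0.0798
finger_force: 0.6
18.25 tcp -21.0505317646221 11.058014192789525
lug x [-37.1 -30.2 -11. ] y [-37.8 -18.4] 978
lever x [-57.6   7. ] y [19.3 57.6]
lever slope rad 0.345
dark [373.4  26.3] 434 x [ 77.7  95.5 105.6] y [-39.3 -31. ] z 0.3
dark [359.4 184.9] 347 x [16.5 18.1 19.3] y [-40.  -16.7] z 18.7
dark [403.5 200. ] 605 x [ 4.1  9.5 14.4] y [-64.9 -33.8] z 14.1
dark [357.6 263.1] 537 x [-30.6 -19.4 -11.1] y [-36.9 -18.6] z 26.7
dark [417.2 274.6] 9 x [-39.6 -38.4 -30.5] y [-69.6 -63.7] z 0.6
```

```bash
python3 -m inch '[[[-0.006,-0.027,0],[0,0,0],80],[[-0.012,-0.055,0],[0,0,0],80],[[-0.012,-0.055,0],[0,0,0],80],[[-0.012,-0.055,0],[0,0,0],80]]'; python3 chk.py r5.png
```

```text
t: 18.7
tcp_pos: [0.5036, -0.1829, -0.0219]
tcp_rot: [-3.141, 0.0, 1.351]
wrist_force: [0.6, 0.8, 0.9]
finger_gap: 0.0801
finger_force: 0.6
18.7 tcp -30.002525140593953 11.052710787842283
lug x [-46.1 -39.3 -20. ] y [-37.8 -18.4] 962
lever x [-67.4  -2. ] y [19.3 57.7]
lever slope rad 0.307
dark [376.2  20.7] 349 x [75.4 88.9 96.8] y [-40.  -32.8] z 0.3
dark [390.  183.6] 870 x [ 4.4  9.3 14.2] y [-64.5 -17.8] z 14.8
dark [357.5 263.4] 542 x [-39.6 -28.6 -20.1] y [-37.  -18.7] z 26.8
```

```bash
cat > pm.py <<'E'
from h import *
a=np.radians(77.4);s=arm.observe();D=(s['tcp_pos'][:2]-np.array([.5209,-.156]))*1000
print(s['t'],'tcp',D@[np.cos(a),np.sin(a)],D@[-np.sin(a),np.cos(a)],'gap',s['finger_gap'],s['finger_force'],s['wrist_force'])
K,W=cam('wrist');p,d=arm.read_camera('wrist');X=cloud(K,W,d)
D=(X[...,:2]-(.5209,-.156))*1000;x=D@[np.cos(a),np.sin(a)];y=D@[-np.sin(a),np.cos(a)];z=X[...,2]*1000
dk=(p.max(-1)<115)&(abs(x-9)<8)&(z<25)
for n,m in (('ptr',dk&(y>-33)&(y<-18)&(z>16.5)),('mark',dk&(y<-41)&(y>-58)&(z<16.5))): print(n,m.sum(),x[m].mean(),np.percentile(x[m],[5,95]))
lv=(y>15)&(y<60)&(z>44)&(z<56)&(x>-65)&(x<5)&(p.max(-1)-p.min(-1)<40); print('lever',lv.sum(),np.percentile(y[lv],[5,95]) if lv.sum() else 0)
E
python3 pm.py
```

```text
18.75 tcp -29.801053362359333 11.033538580330987 gap 0.07994075856439731 0.6200866587460041 [-0.11858857  2.21600256  0.80389265]
ptr 196 9.159170160262487 [ 7.74225812 10.45931326]
mark 221 9.548082870486823 [ 8.02660235 10.88762469]
lever 2794 [22.68826943 54.28487827]
```

```bash
python3 -m inch '[[[0,0.002,0],[0,0,0],0],[[0,0.002,0],[0,0,0],0],[[0.013,-0.001,0],[0,0,0],0],[[0.032,-0.005,0],[0,0,0],0],[[0.042,-0.007,0],[0,0,0],0],[[0.042,-0.007,0],[0,0,0],0],[[0.042,-0.007,0],[0,0,0],0],[[0.042,-0.007,0],[0,0,0],0],[[0.042,-0.007,0],[0,0,0],0],[[0.042,-0.007,0],[0,0,0],0]]'; python3 pm.py
```

```text
t: 19.8
tcp_pos: [0.5112, -0.1839, -0.0219]
tcp_rot: [3.14, 0.0, 1.351]
wrist_force: [9.2, -1.2, -10.0]
finger_gap: 0.0346
finger_force: 30.0
19.8 tcp -29.35844039114271 3.3473115196877243 gap 0.034575129872394 30.03411591053009 [  9.18316693  -1.16823023 -10.03018168]
ptr 181 5.431211547336294 [4.10370578 6.72245502]
mark 229 9.466666912488503 [ 7.89838285 10.86002138]
lever 1941 [15.4112566  29.80387257]
```

The lever is closed (gap 34.6 mm), but while it swung shut it carried the leg 4 mm past the mark. Keeping the grip, I'll draw the leg back 4.0 mm.

```bash
python3 -m inch '[[[0,0.009,0],[0,0,0],0],[[0,0.018,0],[0,0,0],0],[[0,0.0275,0],[0,0,0],0],[[0,0.0275,0],[0,0,0],0],[[0,0.0275,0],[0,0,0],0],[[0,0.0275,0],[0,0,0],0]]'; python3 pm.py
```

```text
t: 20.45
tcp_pos: [0.5121, -0.1799, -0.0218]
tcp_rot: [3.138, 0.001, 1.352]
wrist_force: [15.2, -1.5, -15.5]
finger_gap: 0.0341
finger_force: 30.0
20.45 tcp -25.230853186545236 3.350140929005959 gap 0.03412614693073842 30.0289249420166 [ 15.21520895  -1.45798608 -15.50413666]
ptr 179 9.54484991352278 [ 8.19961022 10.83635443]
mark 224 9.470826472641182 [ 7.8979743  10.82569174]
lever 2144 [15.45550613 29.51213188]
```

The pointer is at 9.54 and the mark at 9.47. I'll ease the side load a little and check the lever closely.

```bash
python3 -m inch '[[[0.008,-0.002,0],[0,0,0],0],[[0.015,-0.0033,0],[0,0,0],0],[[0.015,-0.0033,0],[0,0,0],0],[[0.015,-0.0033,0],[0,0,0],0]]'; python3 pm.py; python3 - <<'E'
from h import *
p,d=arm.read_camera('wrist'); q,_=arm.read_camera('scene')
c=np.hstack([cv2.resize(p[130:330,170:430,::-1],(455,350),interpolation=cv2.INTER_CUBIC),cv2.resize(q[140:240,170:270,::-1],(345,350),interpolation=cv2.INTER_CUBIC)]);cv2.imwrite('pics/f1.png',c)
E
```

```text
t: 20.9
tcp_pos: [0.5121, -0.1801, -0.0219]
tcp_rot: [-3.141, 0.0, 1.351]
wrist_force: [0.5, 1.9, -3.7]
finger_gap: 0.0343
finger_force: 30.1
20.9 tcp -25.476414178893613 3.27839918448581 gap 0.034338518434801776 30.05464732646942 [ 0.47301406  1.91997293 -3.72621337]
ptr 181 9.326948271346026 [ 8.00207575 10.61481676]
mark 190 9.533547765538978 [ 8.1405239  10.86408638]
lever 2050 [15.41123639 29.42386052]
```

View pics/f1.png

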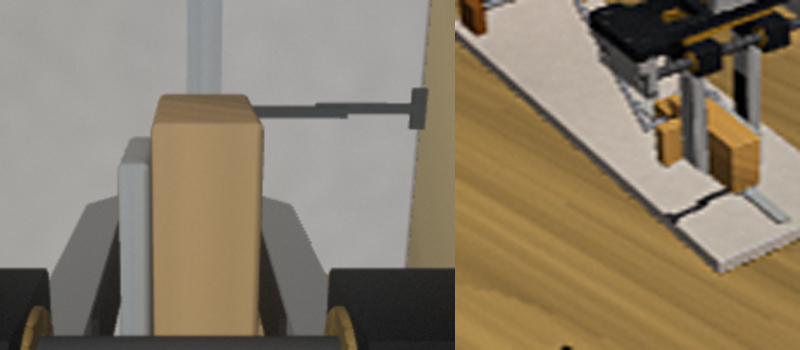

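The lever lies flat against the head at left, and the pointer is in line with the mark at crop (330,110). The grip holds at 30 N, so I'm handing in.

```bash
python3 -c "
from station import arm
print(arm.job_done())"
```

```text
the job is handed in; nothing more can be done
None
```

I handed the job in with both broken barriers in the tin and the arm still holding the leg about 0.2 mm from the mark, lever closed. While the lever swung shut it carried the leg about 4 mm past the mark, so I drew it back with the grip still closed; the lever therefore finished closing with the leg slightly off the mark.

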